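# Screw the filler plug into the steam generator

## Robot

A 6-joint arm with a two-finger parallel gripper is mounted at the origin on the work surface. World frame = base frame: x ahead of the robot, y to its left, z up, the work surface at z = 0. Lengths are in m, angles in rad, forces in N, time in s.
With the tool pointing down it reaches from about 0.275 to 0.775 m from the base axis. Payload 14.6 kg.
Tool frame: the origin (TCP) lies on the centre line of the jaws, within the pads' length; the fingertips stand 11 mm ahead of it and the grasp point (between the pads) lies 8 mm behind it (ctrl.tcp_to_tips is the y of the fingertips in the tool frame, in m); y points along the fingers, z is the direction in which the jaws open and shut, and the axes are right-handed (so a half turn about y gives the same grasp; the last joint's range is limited). The gripper opens to 85 mm and grips with 20 to 120 N. Pads are 22 mm wide; open, the fingers measure 114 mm over their backs; the gripper's body (76 mm by 85 mm) begins 54 mm behind the grasp point. The pads swing forward as they close: fully open they stand 13 mm farther back than shut.
Start: joints at [-1.425, 0.263, -0.048, 1.259, 0, 1.415], TCP at [0.156, -0.501, 0.242] pointing down, gripper open.
Joint ranges: [-2.65, 2.65], [-0.89, 1.7], [-1.18, 1.37], [-2.13, 2.11], [-1.35, 1.29], [-3.14, 3.14]. Speed limits (rad/s): [1.89, 1.89, 2.57, 2.79, 3.14, 3.14].

## Interface

Orientations are given as a rotation vector (axis times angle).
In Python, from bench import sensors, vision, ctrl gives the robot as it stands.
- The arm moves only by the shell command python3 -m pendant 'ROWS'. ROWS is JSON, a list of rows, each a list of 3 entries, a list of its own where there are three numbers: the shift along the tool's x, y, z in mm, then the turn about the tool's y in degrees, then the closure, from 0 (fully open) to 1 (shut). A call has 1 to 5 rows; each row is the pose to reach, as a shift and turn from the pose measured when the call began, along the tool's axes at that moment; what a row does not reach only later rows make up. A row lasts 1/12 s, in which the tool goes at most 41.7 mm and 7.16 degrees, less where a joint would pass 70% of its speed; a pose out of reach is approached as far as the arm can. A call with a gripper value outside its range is refused whole. The fingers move at their own pace and stop on an object; the grip force is fixed at half the most. Time passes only in rows, so rows that repeat a pose let the fingers close. It gives the time, the measured TCP pose, the force and the opening at its end, in the units of the state.
- sensors.read_state(): the state, without advancing time (a new reading comes with each control period).
- vision.get_image(name): name is "side" or "top"; returns a dict with "color" (384x512x3 uint8, red, green, blue), "depth" (384x512 float32, m along the optical axis (not along the pixel's ray), 0 where there is no reading), "mtx" (3x3 intrinsics, pixels), "xyz" and "attitude" of the camera in the world. Camera axes: x right, y up, looking along -z (the intrinsics and any distortion apply to the point x, -y, -z); pixel columns grow to the right and rows downward; lengths in m; the calibration is good to about 2 mm. A picture is of the moment at which its call begins.
- ctrl.close_job(): hands the job in, once; it reports no verdict.
The state is a dict: "time": time; "qpos": joint angles; "dq": joint speeds; "tau": joint torques, N m; "tcp_pos": TCP position; "eef_rot": TCP orientation; "ft_force": force on the tool from outside, world axes, zero at the start; "wrist_torque": the same for the moment, N m; "grip_width": finger opening in m.
Only numpy, scipy, OpenCV 4.12 (cv2) and the standard library are available. Lean on these libraries where they do the work, as an engineer would, in place of code of your own. Each camera call takes 0.05 s, during which the arm holds its last target. There are 200 camera calls.

## Task

Take the brass filler plug off its wooden rest and set it upright in the filler neck of the steam generator. Press lightly and turn it backwards (anticlockwise seen from above) until it drops into the thread start, then run it in clockwise until its flange is fully down on the neck's rim. Do not force or cross-thread it, leave everything else on the bench where it stands, and let go of the plug.

Things in the scene. Friction and masses are not known exactly. Their poses are not given: they have to be found in the camera images.
- plug: Loose brass filler plug, about 0.2 kg, with a black bar grip. Origin: centre of its flange's underside; z up. Flange 60 mm across, z = 0 to 6 mm. Below it a round shank 26 mm across, tapered foot ending at z = -32 mm.
- grip (a point): On the plug's axis, 23 mm above its origin, middle of the grip: an upright bar 44 mm long (along the plug's x), 14 mm thick (along its y), from 6 to 36 mm above the origin. Pinch it across its thickness, from above.
- lugs (a point): On the plug's axis, 23.5 mm below its origin: height of the undersides of three round stub lugs, 6 mm thick, 120 degrees apart (one towards the plug's +x), 40 mm across their tips.
- boiler: Steam generator, fixed: round white hot plate 140 mm across and aluminium can 124 mm across, top at 120 mm. Origin: centre of its underside. An outlet stub sticks out at -x, 104 mm up, to 97 mm from the origin. On the can's top, 15 mm off centre towards +x, is the brass filler neck, 64 mm across, 120 to 154 mm up, bore 43 mm.
- rim (a point): Centre of the neck's flat rim (its open top, 154 mm above the bench), z up. Plug's flange 0 mm above it = fully home. Flange 13.5 mm above = lugs lying on the lands, not yet in the thread. Flange about 3.3 mm above = dropped into the thread starts, not yet run in.
- lands (a point): On the neck's axis, 10 mm below the rim: height of three flat lands (70 degrees long, 30 mm bore). Gaps 36 degrees wide between them, 120 degrees apart, are the thread starts; their angle is different each time and in no reading. Turned anticlockwise on the lands under a push of about 5 N, by up to 120 degrees, the lugs fall 10 mm into them.
- groove (a point): On the neck's axis, 20 mm below the rim: floor of the gaps. Anticlockwise of each gap is a wall, 5 mm higher than the lands, which also blocks clockwise turning on the lands. From the gap, clockwise turning leads the lugs down under the lands, 1 mm per 10 degrees: home about 40 to 65 degrees from the drop, tight within some 20 more. A twist of 0.2 N m is tight enough; 0.5 is too much.
- rest: Fixed wooden block 85 x 85 x 42 mm; the plug is parked in the 46 mm wide, 38 mm deep hole in its top, flange lying on the block. Origin: centre of its underside.
- beaker: Bystander: clear plastic beaker, 68 mm across, 85 mm high. Origin: centre of its underside.
- stopper: Bystander: rubber stopper, 32 mm across, 28 mm high. Origin: centre of its underside.
- flask: Bystander: glass conical flask, 72 mm across, 100 mm high. Origin: centre of its underside.
- dish: Bystander: glass dish, 84 mm across, 16 mm high. Origin: centre of its underside.
- jar: Bystander: amber glass jar with white cap, 52 mm across, 75 mm high. Origin: centre of its underside.
- brush: Bystander: brush 170 mm long lying on the bench.

How it is judged:
On the way:
1. the plug stands upright in the neck with its lugs dropped into the thread starts (horizontal distance between plug and rim below 0.004 m and z of plug in the frame of rim below 0.0055 m and angle between plug's own z axis and vertical below 0.1 rad), for 0.1 s.
At the end, for the whole second after the job is handed in: The plug is screwed in: its flange lies on the neck's rim (less than 1.5 mm above it), within 3 mm of the neck's axis, upright within 0.05 rad, at rest (horizontal distance between plug and rim below 0.003 m and z of plug in the frame of rim below 0.0015 m and angle between plug's own z axis and vertical below 0.05 rad and linear speed of plug below 0.01 m/s); the robot touches nothing.
It fails at once if the plug is forced: more than 90 N between the plug and the steam generator (contact force between plug and boiler above 90 N).
It fails at once if the plug is cross-threaded: tilted more than 0.2 rad in the neck (horizontal distance between plug and rim below 0.02 m and z of plug in the frame of rim below 0.018 m and angle between plug's own z axis and vertical above 0.2 rad).
It fails at once if a bystander is moved by more than 25 mm (distance of any of beaker, stopper, flask, dish, jar, brush from where it was at the start of the episode above 0.025 m).
It also fails if it takes over 64 s, if anything falls off the work surface, if the arm or the gripper's body presses on something with over 40 N, if the wrist force passes 120 N, or if a joint passes its speed limit or range.

## Working session

There is one attempt and no reset: what is moved stays moved. The work goes in short steps, Python scripts to look and compute and a shell command to move; the robot and the scene stay as the last step left them, time stands still between calls to the robot, and variables do not carry over. Pictures are saved under pics/ and viewed, about 8 in all and at most 12, crops included, and the job is handed in when it is done.

```bash
mkdir -p pics; ls; cat > h.py <<'E'
import numpy as np,cv2
from bench import sensors,vision,ctrl
from scipy.spatial.transform import Rotation as R
def cam(n):
    d=vision.get_image(n); a=np.array(d['attitude'],float)
    d['R']=R.from_rotvec(a).as_matrix() if a.size==3 else a.reshape(3,3); d['p']=np.array(d['xyz']);return d
def ray(d,u,v):
    k=np.array(d['mtx']); c=np.array([(u-k[0,2])/k[0,0],-(v-k[1,2])/k[1,1],-1.])
    return d['R']@c
def plane(d,u,v,z):
    r=ray(d,u,v); return d['p']+r*(z-d['p'][2])/r[2]
def cloud(d):
    k=np.array(d['mtx']);h,w=d['depth'].shape;u,v=np.meshgrid(np.arange(w),np.arange(h))
    c=np.stack([(u-k[0,2])/k[0,0],-(v-k[1,2])/k[1,1],-np.ones_like(u)],-1)*d['depth'][...,None]
    return c@d['R'].T+d['p']
E
python3 - <<'E'
from h import *
for n in('top','side'):
    d=cam(n); cv2.imwrite(f'pics/{n}0.png',d['color'][...,::-1]); print(n,d['p'],d['attitude'],d['mtx'],d.keys())
    np.savez(f'{n}0.npz',**{k:d[k] for k in('color','depth','mtx','xyz','attitude')})
s=sensors.read_state(); print(s); print(ctrl.tcp_to_tips,R.from_rotvec(s['eef_rot']).as_matrix())
E
```

```text
pics
top [ 0.41772704 -0.08841654  1.07362238] [ 0.14140376 -0.10240886 -1.54070308] [[375.45643562   0.         254.88975805]
 [  0.         375.45643562 190.9364877 ]
 [  0.           0.           1.        ]] dict_keys(['color', 'depth', 'mtx', 'xyz', 'attitude', 'R', 'p'])
side [0.08121431 0.8069583  0.85549919] [ 0.29201758 -1.197969   -2.36339105] [[489.90658698   0.         255.50503591]
 [  0.         489.90658698 186.89249786]
 [  0.           0.           1.        ]] dict_keys(['color', 'depth', 'mtx', 'xyz', 'attitude', 'R', 'p'])
{'time': 0.1, 'qpos': array([-1.42529206e+00,  2.63460584e-01, -4.88762753e-02,  1.25940489e+00,
       -2.08358901e-05,  1.41548793e+00]), 'dq': array([-0.00196596,  0.00036007,  0.00175141,  0.00053323,  0.00154314,
        0.00072564]), 'tau': array([ 4.98190595e-03, -6.38575959e+01,  3.85068011e+01,  9.87837673e-03,
        4.55087957e-06, -1.37155354e-08]), 'tcp_pos': array([ 0.15550529, -0.50118683,  0.24187967]), 'eef_rot': array([-0.31214111,  2.06051932, -2.05854976]), 'ft_force': array([-0.30046466, -0.2232392 ,  0.3243634 ]), 'wrist_torque': array([-0.05230498,  0.02430282, -0.02913645]), 'grip_width': 0.08554500606588093}
0.011 [[-9.55096022e-01 -1.57693634e-04  2.96296411e-01]
 [-2.96296426e-01  9.32409780e-04 -9.55095575e-01]
 [-1.25657180e-04 -9.99999553e-01 -9.37264932e-04]]
```

View pics/top0.png

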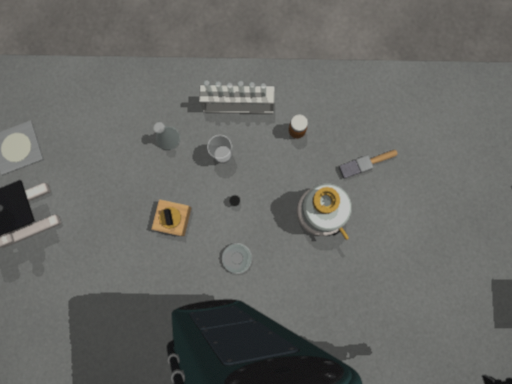

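View pics/side0.png

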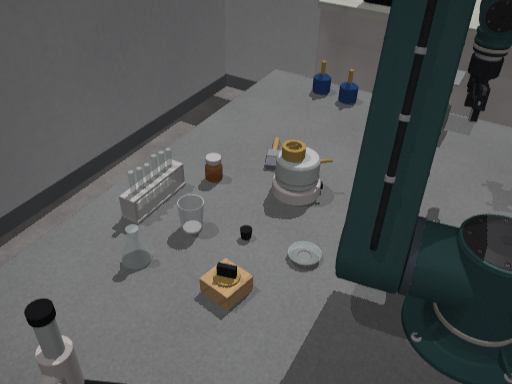

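Top view: the plug with its black bar sits on the rest at about (168,217). The brass neck is at (327,201), the stopper at (234,201) and the dish at (237,258). The side view shows the bar at (227,270) and the neck at (293,150).

```bash
python3 - <<'E'
from h import *
def ld(n):
    f=np.load(n+'0.npz'); d={k:f[k] for k in f}; a=d['attitude']; d['R']=R.from_rotvec(a).as_matrix(); d['p']=d['xyz']; return d
t=ld('top');s=ld('side')
for n,d,box,nb in(('top',t,(150,195,192,240),(305,180,350,222)),('side',s,(195,255,255,310),(272,135,315,165))):
    P=cloud(d);hsv=cv2.cvtColor(d['color'],cv2.COLOR_RGB2HSV)
    def sel(m,b):
        o=np.zeros_like(m);o[b[1]:b[3],b[0]:b[2]]=m[b[1]:b[3],b[0]:b[2]];return o
    m=sel((hsv[...,2]<50),box)&(P[...,2]>.055)
    q=P[m];print(n,'bar n',m.sum(),'zmax',np.percentile(q[:,2],[5,50,95]))
    m2=m&(P[...,2]>.071); v,u=np.nonzero(m2)
    g=np.array([plane(d,a,b,.078) for a,b in zip(u,v)])
    r=cv2.minAreaRect((g[:,:2]*1000).astype(np.float32)); print(' top rect',r,g.mean(0)); 
    w,V=np.linalg.eigh(np.cov(g[:,:2].T));print(' long axis deg',np.degrees(np.arctan2(V[1,1],V[0,1])),np.sqrt(w*12))
    # flange / brass on rest
    m3=sel((hsv[...,1]>120)&(hsv[...,0]>10)&(hsv[...,0]<30),nb)&(P[...,2]>.148)&(P[...,2]<.16)
    q=P[m3];v,u=np.nonzero(m3);g=np.array([plane(d,a,b,.154) for a,b in zip(u,v)])
    c,rad=cv2.minEnclosingCircle((g[:,:2]*1000).astype(np.float32));print(' rim n',m3.sum(),'z',np.median(q[:,2]),'circ',c,rad, cv2.fitEllipse(cv2.convexHull((g[:,:2]*1000).astype(np.float32))))
    # white plate/can top
    m5=sel((P[...,2]>.112)&(P[...,2]<.127),(285,165,365,250) if n=='top' else (260,130,330,210));q=P[m5];c,rad=cv2.minEnclosingCircle((q[:,:2]*1000).astype(np.float32));print(' can',c,rad)
    # rest
    m4=sel((P[...,2]>.036)&(P[...,2]<.053),box);q=P[m4];print(' rest',cv2.minAreaRect((q[:,:2]*1000).astype(np.float32)))
for nm,(u,v,z) in dict(stopper=(234,201,.028),dish=(237,258,.016),beaker=(220,148,.085),flask=(165,135,.05),jar=(299,123,.075),outlet=(345,234,.104)).items(): print(nm,plane(t,u,v,z).round(3))
E
```

```text
top bar n 81 zmax [0.06276348 0.07713345 0.08037354]
 top rect ((498.60723876953125, 170.28721618652344), (37.886962890625, 12.030885696411133), 15.020581245422363) [0.4987902  0.17037423 0.078     ]
 long axis deg -163.81758608474428 [0.01227409 0.03851622]
 rim n 288 z 0.1544299894829107 circ (544.4714965820312, -238.8625030517578) 32.02281188964844 ((544.3583374023438, -239.0897216796875), (59.90060806274414, 63.706363677978516), 21.664505004882812)
 can (521.49560546875, -255.71714782714844) 75.46609497070312
 rest ((501.7073669433594, 173.9699249267578), (86.33418273925781, 84.90801239013672), 79.49786376953125)
side bar n 204 zmax [0.05683447 0.07143857 0.08011875]
 top rect ((496.5197448730469, 180.06019592285156), (42.54761505126953, 21.502174377441406), 16.74546241760254) [0.49679843 0.17756056 0.078     ]
 long axis deg -166.18219573872213 [0.01650351 0.04348098]
 rim n 177 z 0.15344953302535536 circ (543.9163818359375, -232.9789581298828) 34.5498046875 ((542.730712890625, -233.45028686523438), (61.45120620727539, 69.66011047363281), 20.452688217163086)
 can (532.4115600585938, -244.35604858398438) 61.8822135925293
 rest ((500.4776916503906, 173.56552124023438), (89.22074127197266, 87.89673614501953), 79.64932250976562)
stopper [ 0.552 -0.002  0.028]
dish [ 0.394 -0.015  0.016]
beaker [0.689 0.037 0.085]
flask [0.733 0.2   0.05 ]
jar [ 0.767 -0.178  0.075]
outlet [ 0.464 -0.295  0.104]
```

```bash
python3 -m pendant '[[[0,0,0],-7,0],[[0,0,0],-14,0],[[0,0,0],-21,0],[[0,0,0],-28,0],[[0,0,0],-35,0]]'
cat > st.py <<'E'
from h import *
import sys
s=sensors.read_state();M=R.from_rotvec(s['eef_rot']).as_matrix();p=np.array(s['tcp_pos'])
print('t',round(s['time'],2),'tcp',p.round(4),'zyaw',np.degrees(np.arctan2(M[1,2],M[0,2])).round(1),'q',s['qpos'].round(2),'F',s['ft_force'].round(1),'T',s['wrist_torque'].round(3),'w',round(s['grip_width'],4))
if len(sys.argv)>3:
    g=np.array([float(x) for x in sys.argv[1:4]]);print('shift mm',(M.T@(g-p)*1000).round(1))
E
python3 st.py 0.499 0.172 0.2
```

```text
time: 0.52
tcp_pos: [0.1555, -0.501, 0.2416]
eef_rot: [-0.825, 1.673, -1.67]
ft_force: [-0.5, -0.1, -0.1]
grip_width: 0.0852
t 0.52 tcp [ 0.1555 -0.501   0.2416] zyaw -37.4 q [-1.43  0.26 -0.05  1.26 -0.    0.8 ] F [-0.5 -0.1 -0.1] T [-0.014  0.006  0.044] w 0.0852
shift mm [-743.2   42.6 -136.1]
```

```bash
for i in 1 2 3 4; do python3 -m pendant '[[[0,0,0],-7,0],[[0,0,0],-14,0],[[0,0,0],-21,0],[[0,0,0],-28,0],[[0,0,0],-35.7,0]]' >/dev/null; done; python3 st.py 0.499 0.172 0.2
```

```text
t 2.18 tcp [ 0.1554 -0.5004  0.2405] zyaw 104.6 q [-1.43  0.26 -0.05  1.26  0.   -1.68] F [-0.2  0.5  0. ] T [ 0.01  -0.039 -0.015] w 0.0855
shift mm [502.   43.1 563.8]
```

```bash
for i in 1 2 3 4; do python3 -m pendant '[[[25,2,28],0,0],[[50,4,56],0,0],[[75,6,84],0,0],[[100,8,112],0,0],[[124,10,140],0,0]]' >/dev/null; done; python3 -m pendant '[[[0,0,0],0,0]]'; python3 st.py 0.499 0.172 0.12
```

```text
time: 3.93
tcp_pos: [0.4975, 0.1787, 0.2013]
eef_rot: [-1.556, -0.202, 0.203]
ft_force: [-0.1, -0.6, -0.1]
grip_width: 0.0855
t 3.93 tcp [0.4975 0.1787 0.2013] zyaw 104.8 q [ 0.19  0.28 -0.13  1.16  0.01 -0.07] F [-0.1 -0.6 -0.1] T [-0.071  0.017 -0.027] w 0.0855
shift mm [-0.3 81.2 -7.3]
```

```bash
python3 -m pendant '[[[0,25,-7],0,0],[[0,50,-7],0,0],[[0,75,-7],0,0],[[0,100,-7],0,0],[[0,100,-7],0,0]]'; python3 st.py 0.499 0.172 0.064; python3 - <<'E'
from h import *
d=cam('side');c=d['color'][200:330,150:300,::-1];cv2.imwrite('pics/s1.png',cv2.resize(c,None,fx=4,fy=4,interpolation=cv2.INTER_CUBIC))
E
```

```text
time: 4.35
tcp_pos: [0.4967, 0.1719, 0.0974]
eef_rot: [-1.556, -0.197, 0.207]
ft_force: [-0.5, 0.1, -0.4]
grip_width: 0.0852
t 4.35 tcp [0.4967 0.1719 0.0974] zyaw 104.8 q [ 0.18  0.36 -0.33  0.9   0.01 -0.08] F [-0.5  0.1 -0.4] T [0.001 0.038 0.001] w 0.0852
shift mm [ 2.5 33.3 -0.6]
```

View pics/s1.png

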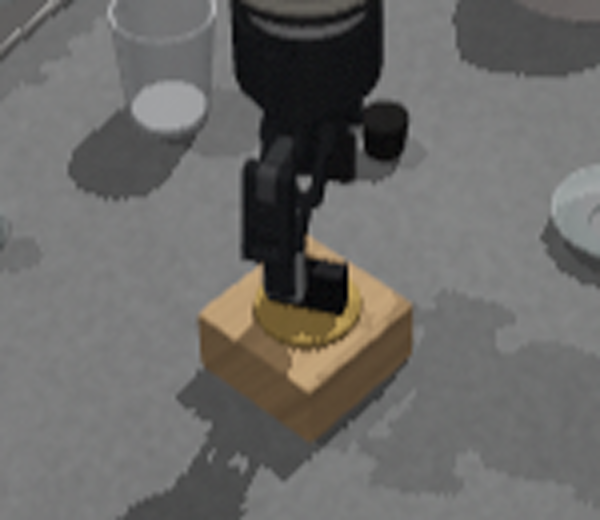

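The crop shows the near finger at about (285,230) in front of the bar, which is at (325,285), and the jaws straddle it. Going down to close.

```bash
python3 -m pendant '[[[1,16,0],0,0],[[2,33,-1],0,0],[[2,33,-1],0,0],[[2,33,-1],0,0.3],[[2,33,-1],0,0.6]]'; python3 st.py 0.499 0.172 0.064;  python3 -m pendant '[[[0,0,0],0,0.9],[[0,0,0],0,1],[[0,0,0],0,1],[[0,0,0],0,1],[[0,0,0],0,1]]';python3 -m pendant '[[[0,0,0],0,1],[[0,0,0],0,1],[[0,0,0],0,1]]'; python3 st.py
```

```text
time: 4.82
tcp_pos: [0.5004, 0.1718, 0.0684]
eef_rot: [-1.556, -0.2, 0.204]
ft_force: [0.1, 0.6, 0.1]
grip_width: 0.0637
t 4.82 tcp [0.5004 0.1718 0.0684] zyaw 104.8 q [ 0.17  0.39 -0.37  0.82  0.01 -0.08] F [0.1 0.6 0.1] T [0.022 0.049 0.051] w 0.0637
shift mm [-1.3  4.4  0.5]
time: 5.23
tcp_pos: [0.5006, 0.1719, 0.069]
eef_rot: [-1.556, -0.201, 0.204]
ft_force: [-2.5, 0.2, 10.0]
grip_width: 0.0127
time: 5.48
tcp_pos: [0.5005, 0.1719, 0.0691]
eef_rot: [-1.556, -0.201, 0.204]
ft_force: [-0.6, 0.1, 1.6]
grip_width: 0.0126
t 5.48 tcp [0.5005 0.1719 0.0691] zyaw 104.8 q [ 0.17  0.39 -0.37  0.82  0.01 -0.08] F [-0.6  0.1  1.6] T [-0.003  0.157 -0.028] w 0.0126
```

```bash
python3 -m pendant '[[[0,-15,0],0,1],[[0,-40,0],0,1],[[0,-80,0],0,1],[[0,-120,0],0,1],[[0,-155,0],0,1]]';python3 -m pendant '[[[0,-15,0],0,1],[[0,-20,0],0,1],[[0,-20,0],0,1],[[0,-20,0],0,1]]'; python3 st.py 0.544 -0.238 0.25
python3 - <<'E'
from h import *
d=cam('side');np.savez('s2.npz',**{k:d[k] for k in('color','depth','mtx','xyz','attitude')});c=d['color'][90:320,130:330,::-1];cv2.imwrite('pics/s2.png',cv2.resize(c,None,fx=3,fy=2.6,interpolation=cv2.INTER_CUBIC))
E
```

```text
time: 5.9
tcp_pos: [0.5006, 0.171, 0.2263]
eef_rot: [-1.556, -0.201, 0.204]
ft_force: [1.1, 0.3, -3.2]
grip_width: 0.0126
time: 6.23
tcp_pos: [0.5002, 0.1709, 0.2449]
eef_rot: [-1.556, -0.199, 0.205]
ft_force: [-0.9, 0.6, -2.2]
grip_width: 0.0129
t 6.23 tcp [0.5002 0.1709 0.2449] zyaw 104.8 q [ 0.17  0.27 -0.03  1.27  0.01 -0.09] F [-0.9  0.6 -2.2] T [ 0.003 -0.004  0.018] w 0.0129
shift mm [ -62.    -7.3 -406.5]
```

View pics/s2.png

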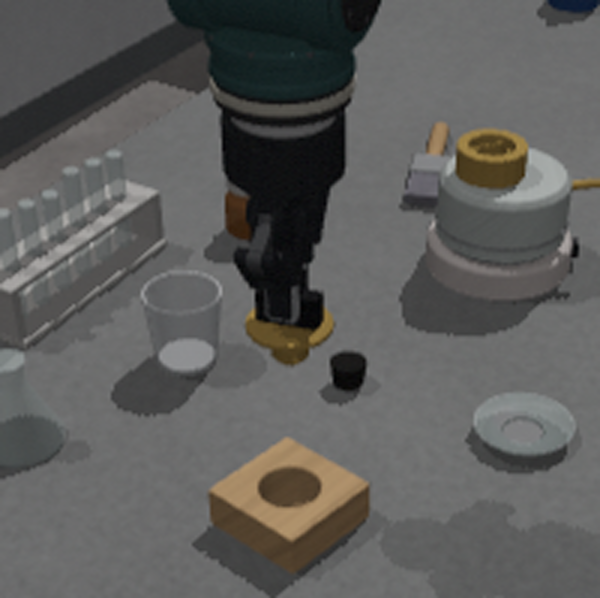

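The plug is held upright above the rest, with the flange at about (290,325) in the crop and the bar sticking out a little to the right of the fingers. The neck is at (492,155). Moving over the neck.

```bash
for i in 1 2; do python3 -m pendant '[[[-5,0,-30],0,1],[[-11,-1,-70],0,1],[[-17,-2,-110],0,1],[[-23,-3,-150],0,1],[[-28,-3,-185],0,1]]' >/dev/null; done; python3 -m pendant '[[[-3,0,-20],0,1],[[-6,-1,-36],0,1],[[-6,-1,-36],0,1],[[-6,-1,-36],0,1]]'; python3 st.py 0.544 -0.238 0.25
cat > m.py <<'E'
from h import *
import sys
from scipy.optimize import least_squares
d=cam('side');s=sensors.read_state();zf=s['tcp_pos'][2]-.027
np.savez('s3.npz',**{k:d[k] for k in('color','depth','mtx','xyz','attitude')})
hsv=cv2.cvtColor(d['color'],cv2.COLOR_RGB2HSV)
b=((hsv[...,1]>110)&(hsv[...,0]>10)&(hsv[...,0]<32)&(hsv[...,2]>50)).astype(np.uint8)
b[:60]=0;b[175:]=0;b[:,:262]=0;b[:,:]*=1
ys,xs=np.nonzero(b);print('brass bbox',xs.min(),xs.max(),ys.min(),ys.max())
c=d['color'][60:200,220:370,::-1];cv2.imwrite(sys.argv[1],cv2.resize(c,None,fx=4,fy=4,interpolation=cv2.INTER_CUBIC))
E
python3 m.py pics/s3.png
```

```text
time: 7.45
tcp_pos: [0.5419, -0.2419, 0.2448]
eef_rot: [-1.553, -0.193, 0.209]
ft_force: [0.0, -0.1, -2.7]
grip_width: 0.0129
t 7.45 tcp [ 0.5419 -0.2419  0.2448] zyaw 104.7 q [-0.56  0.39  0.15  1.34  0.   -0.81] F [ 0.  -0.1 -2.7] T [-0.004 -0.062 -0.011] w 0.0129
shift mm [ 2.9 -5.2  3.3]
brass bbox 282 329 120 162
```

View pics/s3.png

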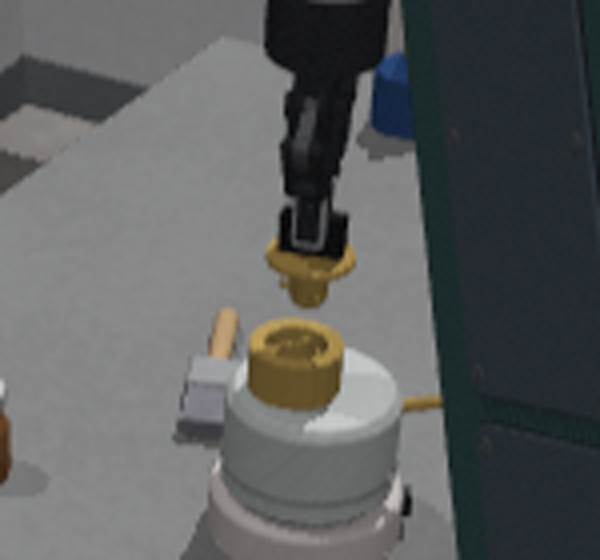

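The crop shows the plug hanging upright above the neck: flange spanning x 266–356, y≈257, and rim spanning x 248–344, y≈345. The plug is a few mm off to the right. I'll fit circles of the known radii to both.

```bash
cat > fit.py <<'E'
from h import *
from scipy.optimize import least_squares
def ld(n):
    f=np.load(n); d={k:f[k] for k in f}; d['R']=R.from_rotvec(d['attitude']).as_matrix(); d['p']=d['xyz']; return d
def mask(d,x0,y0,x1,y1,k=4):
    c=cv2.resize(d['color'][y0:y1,x0:x1],None,fx=k,fy=k,interpolation=cv2.INTER_CUBIC)
    h=cv2.cvtColor(c,cv2.COLOR_RGB2HSV); return ((h[...,1]>105)&(h[...,0]>8)&(h[...,0]<34)&(h[...,2]>45)).astype(np.uint8)
def big(m):
    n,l,s,c=cv2.connectedComponentsWithStats(m); return (l==1+np.argmax(s[1:,4])).astype(np.uint8)
def circ(d,px,z,r):
    g=np.array([plane(d,u,v,z)[:2] for u,v in px])
    f=lambda q:np.hypot(*(g-q).T)-r
    s=least_squares(f,g.mean(0),loss='soft_l1',f_scale=.001); return s.x,np.sqrt(np.mean(s.fun**2)),np.hypot(*(g-s.x).T).mean()
def up(u,x0,k=4): return x0+(u+.5)/k-.5
E
python3 - <<'E'
from fit import *
d=ld('s3.npz')
F=big(mask(d,280,112,316,138)); N=big(mask(d,276,137,312,165))
px=[]
cols=np.nonzero(F.any(0))[0];print('F',cols.min(),cols.max())
for c in cols:
    if c<cols.min()+22 or c>cols.max()-20:
        if cols.min()+2<c<cols.max()-2: px.append((up(c,280),up(np.nonzero(F[:,c])[0].max()+.5,112)))
zf=.2448-.027
for z in(zf-.002,zf,zf+.002): print('flange',z,circ(d,px,z,.030))
px2=[];cols=np.nonzero(N.any(0))[0];print('N',cols.min(),cols.max())
for c in cols[4:-4]: px2.append((up(c,276),up(np.nonzero(N[:,c])[0].min()-.5,137)))
print('rim',circ(d,px2,.154,.032))
P=cloud(d); q=P[137:165,276:312].reshape(-1,3); print(np.median(q[(q[:,2]>.15)&(q[:,2]<.158)],0))
E
```

```text
F 28 114
flange 0.2158 (array([ 0.54564743, -0.24817905]), np.float64(0.006652286625308078), np.float64(0.03267268805414139))
flange 0.2178 (array([ 0.5442651 , -0.24499983]), np.float64(0.006647975449436546), np.float64(0.0326685949257872))
flange 0.2198 (array([ 0.54288244, -0.24181974]), np.float64(0.006643316670287558), np.float64(0.03266415055303556))
N 25 118
rim (array([ 0.5449587 , -0.23743358]), np.float64(0.0006391581645430221), np.float64(0.03196967666677431))
[ 0.54797718 -0.23741107  0.1536665 ]
```

```bash
python3 - <<'E'
from fit import *
d=ld('s3.npz')
F=big(mask(d,280,112,316,138)); cols=np.nonzero(F.any(0))[0]
print([(c,np.nonzero(F[:,c])[0].min(),np.nonzero(F[:,c])[0].max()) for c in cols[::2]])
lo=[(up(c,280),up(np.nonzero(F[:,c])[0].max()+.5,112)) for c in cols if 29<c<38 or 82<c<112]
hi=[(up(c,280),up(np.nonzero(F[:,c])[0].min()-.5,112)) for c in cols if 29<c<40 or 106<c<113]
z=.2178
g=np.array([plane(d,u,v,z)[:2] for u,v in lo]);h=np.array([plane(d,u,v,z+.006)[:2] for u,v in hi])
a=np.vstack([g,h]);s=least_squares(lambda q:np.hypot(*(a-q).T)-.03,a.mean(0),loss='soft_l1',f_scale=.001)
print(circ(d,lo,z,.03),s.x,(s.fun*1000).round(1))
E
```

```text
[(np.int64(28), np.int64(43), np.int64(52)), (np.int64(30), np.int64(37), np.int64(56)), (np.int64(32), np.int64(35), np.int64(58)), (np.int64(34), np.int64(33), np.int64(59)), (np.int64(36), np.int64(32), np.int64(61)), (np.int64(38), np.int64(31), np.int64(62)), (np.int64(40), np.int64(42), np.int64(63)), (np.int64(42), np.int64(43), np.int64(78)), (np.int64(44), np.int64(43), np.int64(78)), (np.int64(46), np.int64(43), np.int64(78)), (np.int64(48), np.int64(43), np.int64(79)), (np.int64(50), np.int64(44), np.int64(82)), (np.int64(52), np.int64(44), np.int64(88)), (np.int64(54), np.int64(44), np.int64(92)), (np.int64(56), np.int64(45), np.int64(94)), (np.int64(58), np.int64(45), np.int64(95)), (np.int64(60), np.int64(46), np.int64(96)), (np.int64(62), np.int64(47), np.int64(97)), (np.int64(64), np.int64(48), np.int64(98)), (np.int64(66), np.int64(48), np.int64(98)), (np.int64(68), np.int64(48), np.int64(98)), (np.int64(70), np.int64(48), np.int64(98)), (np.int64(72), np.int64(48), np.int64(98)), (np.int64(74), np.int64(48), np.int64(97)), (np.int64(76), np.int64(48), np.int64(97)),
[... 543 characters left out ...]
), np.int64(47), np.int64(66)), (np.int64(104), np.int64(38), np.int64(65)), (np.int64(106), np.int64(36), np.int64(63)), (np.int64(108), np.int64(38), np.int64(62)), (np.int64(110), np.int64(39), np.int64(61)), (np.int64(112), np.int64(43), np.int64(58)), (np.int64(114), np.int64(47), np.int64(55))]
(array([ 0.53374945, -0.20847458]), np.float64(0.006612272877081273), np.float64(0.02890497089817025)) [ 0.54357573 -0.24574762] [-0.5 -0.6 -0.5 -1.1 -1.  -0.8 -0.6 -0.3 23.8 22.5 18.8 15.2  2.9  1.8
  0.8 -0.2  0.  -0.9 -1.7 -1.4 -1.2 -0.8 -0.5 -1.2 -0.9 -0.5 -0.1 -0.7
 -0.2 -0.7 -1.1 -1.4 -0.9 -1.1 -0.5 -0.6 -1.2 -2.6 -3.  -3.3 -3.6 -3.7
 -3.7 -4.3 -4.3 -4.8 -5.3 -4.5 -4.3 -3.6 -3.4 -3.3 -2.9]
```

```bash
python3 - <<'E'
from fit import *
d=ld('s3.npz')
F=big(mask(d,280,112,316,138)); cols=np.nonzero(F.any(0))[0]
lo=[(up(c,280),up(np.nonzero(F[:,c])[0].max()+.5,112)) for c in cols if 29<c<39 or 90<c<113]
for z in(.2148,.2178,.2208):
    x,r,m=circ(d,lo,z,.03); print('lo',z,x,r,m)
ax=d['R'][:,0];ax=ax/np.hypot(*ax[:2]);print('cam right',ax)
rim=np.array([.545,-.2374,.154]); 
for nm,X,pt in(('flange',297.4,plane(d,297.4,124.5,.2178+.003)),('rim',293.4,plane(d,293.4,147,.154))): print(nm,pt,pt@ax)
print(rim@ax)
E
```

```text
lo 0.2148 [ 0.54623272 -0.25150365] 0.00041942690380263037 0.029975157114010532
lo 0.2178 [ 0.5441402  -0.24673526] 0.0004298486246735903 0.02997090939971959
lo 0.2208 [ 0.54204685 -0.24196612] 0.00044170633659349 0.029966631609131156
cam right [-0.86644039 -0.49928053  0.02243206]
flange [ 0.53964271 -0.23825288  0.2208    ] -0.34366021513188166
rim [ 0.54268584 -0.23098063  0.154     ] -0.35142626160848695
-0.3502262762691134
```

```bash
python3 - <<'E'
from fit import *
d=ld('s3.npz');P=cloud(d)
F=mask(d,280,112,316,138,1)
for r in range(26):
    q=P[112+r,280:316][F[r]>0]
    if len(q): print(112+r,len(q),q.mean(0).round(4),q[:,2].min().round(4),q[:,2].max().round(4))
m=(P[...,2]>.149)&(P[...,2]<.159);m[:135]=0;m[165:]=0;m[:,:276]=0;m[:,312:]=0
q=P[m];print(m.sum(),(q[:,:2].min(0)+q[:,:2].max(0))/2,np.ptp(q,0),cv2.minEnclosingCircle((q[:,:2]*1000).astype(np.float32)))
E
```

```text
120 2 [ 0.5668 -0.2394  0.2257] 0.2221 0.2293
121 4 [ 0.5554 -0.2401  0.2257] 0.2229 0.2289
122 5 [ 0.5473 -0.2414  0.2245] 0.2229 0.2256
123 11 [ 0.5459 -0.2361  0.2244] 0.2222 0.2273
124 19 [ 0.5153 -0.179   0.2577] 0.2224 0.8555
125 22 [ 0.5359 -0.2307  0.224 ] 0.219 0.2262
126 20 [ 0.5339 -0.2266  0.2236] 0.2213 0.2259
127 19 [ 0.5304 -0.2225  0.2237] 0.2202 0.2282
128 15 [ 0.5289 -0.2195  0.2226] 0.2185 0.2264
129 10 [ 0.5291 -0.2173  0.2206] 0.2188 0.222
130 10 [ 0.5391 -0.234   0.2064] 0.2019 0.2084
131 12 [ 0.5421 -0.2348  0.2021] 0.1968 0.2067
132 10 [ 0.5388 -0.2345  0.2002] 0.1971 0.2038
133 8 [ 0.5375 -0.2322  0.1987] 0.1961 0.201
134 8 [ 0.5363 -0.2299  0.1971] 0.1933 0.2023
135 6 [ 0.5363 -0.2304  0.1938] 0.192 0.1966
136 3 [ 0.5355 -0.2324  0.19  ] 0.1899 0.1901
197 [ 0.54591533 -0.23829693] [0.06409395 0.06432385 0.00907566] ((545.4405517578125, -240.017333984375), 35.8342399597168)
```

```bash
python3 -m pendant '[[[4.6,0,5.4],0,1],[[4.6,10,5.4],0,1],[[4.6,20,5.4],0,1],[[4.6,30,5.4],0,1],[[4.6,35,5.4],0,1]]'; python3 -m pendant '[[[0,1,0],0,1],[[0,2,0],0,1],[[0,2,0],0,1]]'; python3 st.py .545 -.2355 .206;python3 m.py pics/s4.png
```

```text
time: 7.92
tcp_pos: [0.5446, -0.2326, 0.2094]
eef_rot: [-1.552, -0.195, 0.211]
ft_force: [-0.2, -0.1, -3.0]
grip_width: 0.0128
time: 8.17
tcp_pos: [0.5448, -0.232, 0.2077]
eef_rot: [-1.552, -0.195, 0.212]
ft_force: [0.9, -0.5, -1.7]
grip_width: 0.013
t 8.17 tcp [ 0.5448 -0.232   0.2077] zyaw 104.9 q [-0.54  0.4   0.06  1.25  0.   -0.8 ] F [ 0.9 -0.5 -1.7] T [ 0.024 -0.025 -0.048] w 0.013
shift mm [-0.7  1.7 -3.4]
brass bbox 282 329 133 162
```

View pics/s4.png

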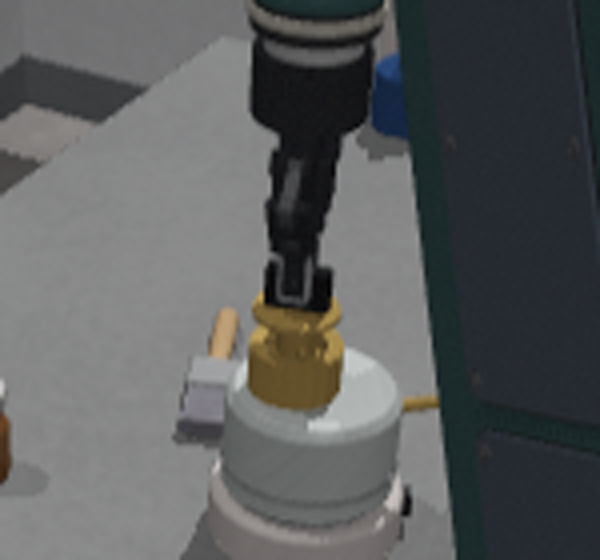

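The foot is now just inside the neck's mouth. Flange (253–341) and rim (248–344) are centred sideways to about 0.5 mm. Next a small shift in range, then a slow descent watching the force.

```bash
python3 -m pendant '[[[0,0,-2],0,1],[[-0.5,1,-2.7],0,1],[[-0.5,2,-2.7],0,1],[[-0.5,3,-2.7],0,1],[[-0.5,4,-2.7],0,1]]';python3 st.py; python3 -m pendant '[[[0,1,0],0,1],[[0,2,0],0,1],[[0,3,0],0,1],[[0,3,0],0,1]]';python3 st.py
```

```text
time: 8.63
tcp_pos: [0.5449, -0.2351, 0.2037]
eef_rot: [-1.552, -0.195, 0.211]
ft_force: [-0.2, -0.7, -0.1]
grip_width: 0.0124
t 8.63 tcp [ 0.5449 -0.2351  0.2037] zyaw 104.8 q [-0.54  0.4   0.06  1.24  0.   -0.8 ] F [-0.2 -0.7 -0.1] T [-0.032 -0.022 -0.017] w 0.0124
time: 8.97
tcp_pos: [0.5457, -0.2357, 0.2014]
eef_rot: [-1.554, -0.197, 0.21]
ft_force: [5.3, -5.2, -3.2]
grip_width: 0.0127
t 8.97 tcp [ 0.5457 -0.2357  0.2014] zyaw 104.8 q [-0.54  0.4   0.05  1.23  0.   -0.8 ] F [ 5.3 -5.2 -3.2] T [-1.182 -1.214  0.032] w 0.0127
```

```bash
python3 -m pendant '[[[0.5,0,-1],0,1],[[1.1,0,-1.8],0,1],[[1.1,0,-1.8],0,1]]'; python3 st.py; python3 -m pendant '[[[0,1,0],0,1],[[0,2,0],0,1],[[0,3,0],0,1],[[0,3,0],0,1]]';python3 st.py
```

```text
time: 9.22
tcp_pos: [0.5471, -0.2371, 0.2011]
eef_rot: [-1.554, -0.196, 0.21]
ft_force: [-0.3, 0.8, -3.0]
grip_width: 0.0124
t 9.22 tcp [ 0.5471 -0.2371  0.2011] zyaw 104.8 q [-0.55  0.41  0.06  1.23  0.   -0.8 ] F [-0.3  0.8 -3. ] T [-0.048  0.009  0.084] w 0.0124
time: 9.55
tcp_pos: [0.5472, -0.2373, 0.1981]
eef_rot: [-1.554, -0.196, 0.21]
ft_force: [0.9, -2.4, -0.5]
grip_width: 0.0129
t 9.55 tcp [ 0.5472 -0.2373  0.1981] zyaw 104.8 q [-0.55  0.41  0.05  1.23 -0.   -0.8 ] F [ 0.9 -2.4 -0.5] T [-0.642 -0.174 -0.017] w 0.0129
```

```bash
python3 -m pendant '[[[0,1,-0.8],0,1],[[0,2,-0.8],0,1],[[0,3,-0.8],0,1],[[0,3,-0.8],0,1]]';python3 st.py;python3 -m pendant '[[[0,1,0],0,1],[[0,2,0],0,1],[[0,2,0],0,1]]';python3 st.py
```

```text
time: 9.88
tcp_pos: [0.547, -0.2384, 0.1951]
eef_rot: [-1.555, -0.195, 0.21]
ft_force: [-2.1, -4.1, 0.1]
grip_width: 0.0129
t 9.88 tcp [ 0.547  -0.2384  0.1951] zyaw 104.8 q [-0.55  0.41  0.05  1.22 -0.   -0.81] F [-2.1 -4.1  0.1] T [-0.993  0.628 -0.17 ] w 0.0129
time: 10.13
tcp_pos: [0.5468, -0.2386, 0.1928]
eef_rot: [-1.555, -0.195, 0.21]
ft_force: [-1.3, -4.6, -1.5]
grip_width: 0.0123
t 10.13 tcp [ 0.5468 -0.2386  0.1928] zyaw 104.8 q [-0.55  0.41  0.04  1.21 -0.   -0.81] F [-1.3 -4.6 -1.5] T [-0.982  0.484 -0.122] w 0.0123
```

```bash
python3 -m pendant '[[[-0.6,0,-0.8],0,1],[[-0.6,1,-0.8],0,1],[[-0.6,1.5,-0.8],0,1],[[-0.6,1.5,-0.8],0,1]]';python3 st.py;python3 -m pendant '[[[0,1,0],0,1],[[0,2,0],0,1],[[0,2,0],0,1]]';python3 st.py
```

```text
time: 10.47
tcp_pos: [0.5464, -0.2393, 0.191]
eef_rot: [-1.555, -0.195, 0.211]
ft_force: [-0.8, -1.0, -1.8]
grip_width: 0.0129
t 10.47 tcp [ 0.5464 -0.2393  0.191 ] zyaw 104.8 q [-0.55  0.41  0.04  1.21 -0.   -0.81] F [-0.8 -1.  -1.8] T [ 0.006  0.084 -0.117] w 0.0129
time: 10.72
tcp_pos: [0.5463, -0.2392, 0.1887]
eef_rot: [-1.555, -0.195, 0.211]
ft_force: [0.5, -0.5, -2.3]
grip_width: 0.0129
t 10.72 tcp [ 0.5463 -0.2392  0.1887] zyaw 104.8 q [-0.55  0.41  0.03  1.2  -0.   -0.81] F [ 0.5 -0.5 -2.3] T [-0.177 -0.029 -0.068] w 0.0129
```

```bash
for i in 1 2; do python3 -m pendant '[[[0,1,0],0,1],[[0,2,0],0,1],[[0,2,0],0,1]]'>/dev/null;python3 st.py;done; python3 m.py pics/s5.png
```

```text
t 10.97 tcp [ 0.5463 -0.2392  0.1865] zyaw 104.8 q [-0.55  0.41  0.03  1.2  -0.   -0.81] F [-0.2 -0.8 -3.3] T [-0.237 -0.05  -0.061] w 0.0128
t 11.22 tcp [ 0.5463 -0.2392  0.1842] zyaw 104.8 q [-0.55  0.42  0.03  1.19 -0.   -0.81] F [-0.5 -1.3 -1.4] T [-0.256 -0.103 -0.053] w 0.0126
brass bbox 282 327 140 162
```

View pics/s5.png

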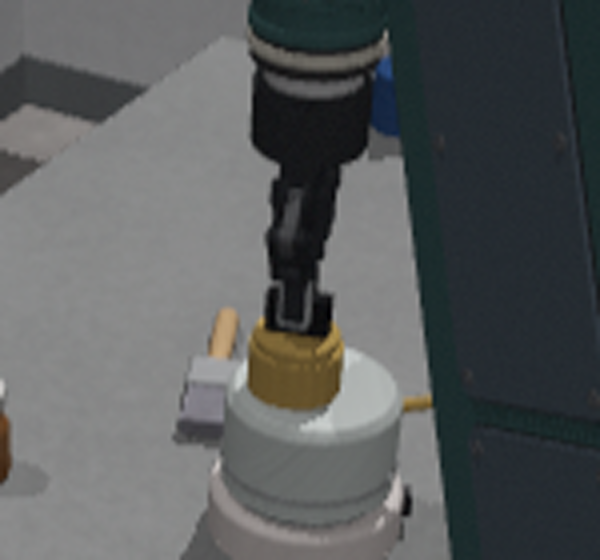

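The flange now sits only a few mm above the rim at (296,335). The lugs appear to have gone straight into the gaps, with no landing force on the way. Next I'll feel for the floor.

```bash
for i in 1; do python3 -m pendant '[[[0,1,0],0,1],[[0,1,0],0,1],[[0,1,0],0,1]]'>/dev/null;python3 st.py;done
```

```text
t 11.52 tcp [ 0.5464 -0.2392  0.1839] zyaw 104.8 q [-0.55  0.42  0.02  1.19 -0.   -0.81] F [-2.   0.5  9.1] T [ 0.058  0.473 -0.073] w 0.0126
```

```bash
for i in 1; do python3 -m pendant '[[[0,0,0],4,1],[[0,0.4,0],8,1],[[0,0.7,0],12,1],[[0,0.7,0],12,1]]'>/dev/null;python3 st.py;done; python3 -m pendant '[[[0,0.3,0],4,1],[[0,0.7,0],8,1],[[0,1,0],12,1],[[0,1,0],12,1]]'>/dev/null;python3 st.py
```

```text
t 11.85 tcp [ 0.5468 -0.2392  0.184 ] zyaw 92.6 q [-0.55  0.41  0.02  1.19 -0.   -0.59] F [-1.5  0.3  6.7] T [ 0.09   0.094 -0.038] w 0.0126
t 12.18 tcp [ 0.5473 -0.2389  0.1839] zyaw 80.3 q [-0.55  0.41  0.02  1.19  0.   -0.38] F [0.2 2.3 9.7] T [ 0.568  0.044 -0.046] w 0.0129
```

```bash
for i in 1 2 3; do python3 -m pendant '[[[0,0,0],4,1],[[0,0.4,0],8,1],[[0,0.8,0],10,1],[[0,0.8,0],10,1]]'>/dev/null;python3 st.py;done
```

```text
t 12.52 tcp [ 0.5474 -0.2385  0.1837] zyaw 70.2 q [-0.55  0.41  0.02  1.19  0.   -0.2 ] F [-1.7  1.9  7.2] T [0.533 0.262 0.021] w 0.0127
t 12.85 tcp [ 0.5473 -0.2384  0.1829] zyaw 60.1 q [-0.55  0.41  0.02  1.18  0.   -0.03] F [-2.4 -0.8  1.8] T [-0.12   0.432 -0.031] w 0.013
t 13.18 tcp [ 0.5472 -0.2385  0.182 ] zyaw 50.1 q [-0.55  0.41  0.02  1.18  0.    0.15] F [-0.8 -1.6 -0.6] T [-0.369  0.209  0.044] w 0.0126
```

```bash
for i in 1 2; do python3 -m pendant '[[[0,0.3,0],4,1],[[0,0.7,0],7,1],[[0,1.1,0],10,1],[[0,1.1,0],10,1]]'>/dev/null;python3 st.py;done
```

```text
t 13.52 tcp [ 0.5471 -0.2386  0.1811] zyaw 40.1 q [-0.55  0.41  0.02  1.18  0.    0.32] F [-2.2 -1.6  2.3] T [-0.429  0.477 -0.041] w 0.0127
t 13.85 tcp [ 0.5467 -0.239   0.181 ] zyaw 30.1 q [-0.55  0.41  0.01  1.18 -0.    0.5 ] F [-7.1 -2.9 12.3] T [-0.463  1.461  0.845] w 0.0128
```

```bash
python3 -m pendant '[[[0,-0.5,0],-3,1],[[0,-0.5,0],-3,1]]'>/dev/null;python3 st.py
```

```text
t 14.02 tcp [ 0.5466 -0.2389  0.1811] zyaw 33.4 q [-0.55  0.41  0.01  1.18 -0.    0.44] F [-1.   1.  -3.8] T [-0.1   -0.172  0.4  ] w 0.0127
```

```bash
python3 -m pendant '[[[0,0.3,0],-1.5,1],[[0,0.3,0],-1.5,1]]'>/dev/null;python3 st.py; python3 -m pendant '[[[0,0,0],0,0.8],[[0,0,0],0,0.6],[[0,0,0],0,0.5],[[0,0,0],0,0.5],[[0,0,0],0,0.5]]'>/dev/null;python3 st.py; python3 -m pendant '[[[0,-10,0],0,0.5],[[0,-35,0],0,0.5],[[0,-70,0],0,0.5],[[0,-105,0],0,0.5],[[0,-140,0],0,0.5]]'>/dev/null;python3 st.py .4 -.05 .32
```

```text
t 14.18 tcp [ 0.5467 -0.239   0.1811] zyaw 35.1 q [-0.55  0.41  0.01  1.18 -0.    0.41] F [-2.4  0.2  2.1] T [-0.079  0.167  0.044] w 0.0127
t 14.6 tcp [ 0.5467 -0.2389  0.181 ] zyaw 35.1 q [-0.55  0.41  0.01  1.18 -0.    0.41] F [-0.1  0.4  0.1] T [ 0.002  0.024 -0.03 ] w 0.0429
t 15.02 tcp [ 0.5472 -0.2391  0.3236] zyaw 35.0 q [-0.55  0.39  0.37  1.55 -0.    0.41] F [ 1.3 -1.   0.4] T [-0.03  -0.05   0.024] w 0.043
shift mm [-239.3    5.1  -11.9]
```

```bash
python3 -m pendant '[[[-10,0,0],0,0.5],[[-40,0,-2],0,0.5],[[-80,0,-4],0,0.5],[[-110,0,-6],0,0.5],[[-110,0,-6],0,0.5]]'>/dev/null;python3 st.py; python3 - <<'E'
from fit import *
a=[]
for n,(x0,y0,x1,y1) in(('side',(255,110,345,200)),('top',(285,165,375,255))):
    d=cam(n);a.append(cv2.resize(d['color'][y0:y1,x0:x1,::-1],(400,400),interpolation=cv2.INTER_CUBIC))
    P=cloud(d)[y0:y1,x0:x1].reshape(-1,3)
    q=P[np.hypot(P[:,0]-.5455,P[:,1]+.238)<.027];print(n,np.histogram(q[:,2],np.arange(.140,.200,.003)))
    # flange tops away from the bar
    q=P[(np.hypot(P[:,0]-.5455,P[:,1]+.238)<.026)&(P[:,2]>.15)&(P[:,2]<.172)];print(n,'n',len(q),'flange top z',np.median(q[:,2]),'tilt fit',np.linalg.lstsq(np.c_[q[:,:2]-q[:,:2].mean(0),np.ones(len(q))],q[:,2],rcond=None)[0]) if len(q)>5 else 0
cv2.imwrite('pics/end.png',np.hstack(a))
E
```

```text
t 15.43 tcp [ 0.4762 -0.149   0.3262] zyaw 35.1 q [-0.47  0.21  0.11  1.47  0.    0.49] F [-0.5 -0.1  1.5] T [0.015 0.064 0.018] w 0.0425
side (array([ 1,  1,  5,  1,  4, 10, 57, 44, 10,  9,  9,  9,  7,  8,  5, 10, 29,
       16,  0]), array([0.14 , 0.143, 0.146, 0.149, 0.152, 0.155, 0.158, 0.161, 0.164,
       0.167, 0.17 , 0.173, 0.176, 0.179, 0.182, 0.185, 0.188, 0.191,
       0.194, 0.197]))
side n 121 flange top z 0.16100764683487945 tilt fit [0.00578415 0.03005493 0.16164663]
top (array([0, 0, 0, 0, 0, 0, 0, 0, 0, 0, 0, 0, 0, 0, 0, 0, 0, 0, 0]), array([0.14 , 0.143, 0.146, 0.149, 0.152, 0.155, 0.158, 0.161, 0.164,
       0.167, 0.17 , 0.173, 0.176, 0.179, 0.182, 0.185, 0.188, 0.191,
       0.194, 0.197]))
```

View pics/end.png

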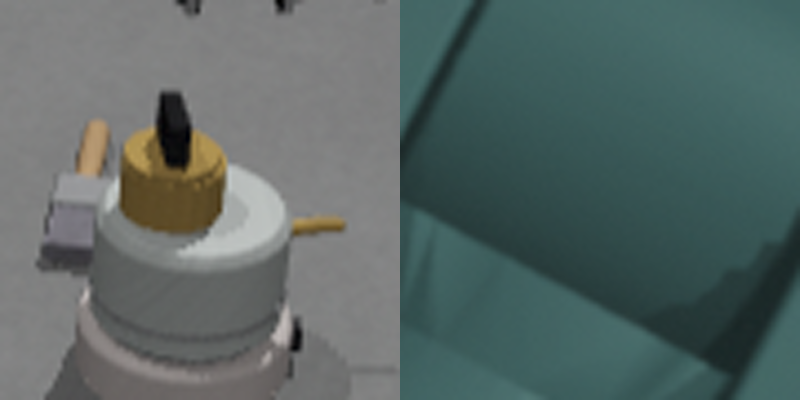

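The side crop shows the plug upright with its flange down on the rim at (172,150), and the gripper is clear. The arm hides it in the top view. Handing in.

```bash
python3 -c "
from bench import ctrl;print(ctrl.close_job())"; python3 st.py
```

```text
the job is handed in; nothing more can be done
None
the job is handed in; nothing more can be done
```

The plug is screwed into the filler neck with its flange down on the rim as far as I can measure. I let go of it and handed the job in at about 15.5 s; no verdict is reported.

- **What I did:** I lifted the plug off the rest and lowered it into the neck, correcting sideways by the wrist forces. The lugs went straight into the thread starts, so no backwards turn was needed. I felt the groove floor at about 9 N, where the gripper height put the flange about 3.3 mm above the rim. I then turned the plug about 75° clockwise; it came down 2.9 mm and stopped falling.
- **Checks that passed:**
  - The flange top measured 0.161 m by side-camera depth; 0.160 m is home.
  - The plug was upright to within about 0.03 rad.
  - The gripper was open and clear, with no contact force.
- **Checks that failed or disagreed:**
  - **Over-tightened:** the last 10° of turn raised the wrist torque to about 0.85 N m, above the 0.5 N m limit. I backed the gripper off about 5° until the torque was near zero before letting go. The plug may have eased back slightly, by at most 0.5 mm at the thread's pitch.
  - **Top view:** the arm hid the plug there, so the final check rests on the side view alone.
  - **Neck position:** early camera estimates of the plug's offset from the neck disagreed by up to 5 mm along the side camera's line of sight. The contact forces settled it.
  - **Bystanders:** I did not re-measure them. I felt no unexpected contact on the way.

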